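Change over to the next sample tube at the gift-packing desk

ROBOT

A 6-joint arm with a two-finger parallel gripper is mounted at the origin on the work surface. World frame = base frame: x ahead of the robot, y to its left, z up, the work surface at z = 0. Lengths are in m, angles in rad, forces in N, time in s.
With the tool pointing down it reaches from about 0.375 to 0.975 m from the base axis. Payload 3.8 kg.
Tool frame: the origin (TCP) lies on the centre line of the jaws, within the pads' length; the fingertips stand 14 mm ahead of it and the grasp point (between the pads) lies 5 mm behind it (bot.finger_overhang is the distance from the TCP to the fingertips, in m); y points along the fingers, x is the direction in which the jaws open and shut, and the axes are right-handed (so a half turn about y gives the same grasp; the last joint's range is limited). The gripper opens to 85 mm and grips with 20 to 120 N. Pads are 22 mm wide; open, the fingers measure 114 mm over their backs; the gripper's body (76 mm by 85 mm) begins 54 mm behind the grasp point. The pads swing forward as they close: fully open they stand 13 mm farther back than shut.
Start: joints at [-1.376, 0.264, 1.604, -0, 1.274, -0.037], TCP at [0.155, -0.657, 0.245] pointing down, gripper open.
Joint ranges: [-2.63, 2.63], [-0.94, 2.18], [0.31, 2.57], [-1.31, 4.45], [0, 2.66], [-2.55, 2.55]. Speed limits (rad/s): [2.57, 2.57, 3.14, 3.14, 3.14, 3.14].

INTERFACE

Orientations are given as a rotation vector (axis times angle).
In Python, from workcell import readout, read_camera, bot, spotter gives the robot as it stands.
- The arm moves only by the tool jog_arm, never from a script. Its argument "increments" is a list of rows, each a list of 7 numbers: the shift along the tool's x, y, z in m, then the turn, a rotation vector about the tool's x, y, z in rad, then the opening, from 0 (shut) to 1 (fully open). A call has 1 to 10 rows; each row shifts and turns the pose as measured when the row begins, along the tool's axes as they then stand; what a row does not reach is not made up. A row lasts 1/8 s, in which the tool goes at most 62.5 mm and 10.7 degrees, less where a joint would pass 70% of its speed; a pose out of reach is approached as far as the arm can. A call with a gripper value outside its range is refused whole. The fingers move at their own pace and stop on an object; "force" is the grip in N (left out, the last holds). Time passes only in rows, so rows that do not move let the fingers close. It gives the time, the measured TCP pose, the force and the opening at its end, in the units of the state.
- readout.read_state(): the state, without advancing time (a new reading comes with each control period).
- read_camera(name): name is "scene" or "side" or "wrist"; returns a dict with "img" (420x560x3 uint8, blue, green, red), "range_z" (420x560 float32, m along the optical axis (not along the pixel's ray), 0 where there is no reading), "fx", "fy", "cx", "cy" (pixels), "world_from_camera" (4x4, takes a point from camera to world coordinates). Camera axes: x right, y down, z forward; pixel columns grow to the right and rows downward; lengths in m; the calibration is good to about 2 mm. A picture is of the moment at which its call begins.
- bot.finish_job(): hands the job in, once; it reports no verdict.
Trained networks look in a picture, given as the dict that the camera call returned (one of the last four; its "shot" number tells which), for a name from the list of things; names that differ only in an ending like _2 or _b are one class to them, and where a whole thing is asked for, a point or a joint stands for the part that bears it (a point fixed in the world has none). Each returns a list of dicts, best first, with "p" (0 to 1); they miss things now and then, are a little off and sometimes report something else, mostly with a low value. They report only what shows in the picture. A call takes as long as a camera call. They do not tell look-alikes from the thing itself.
- spotter.masks_of(picture, thing): "mask" (420x560 bool, what is visible of it) and "location" ([column, row] in pixels, amid what is visible of it).
- spotter.spot_point(picture, thing): "location" ([column, row] in pixels: a listed point, or the origin of a listed thing).
The state is a dict: "time": time; "q": joint angles; "joint_vel": joint speeds; "joint_torque": joint torques, N m; "tool_pos": TCP position; "tcp_rot": TCP orientation; "wrist_force": force on the tool from outside, world axes, zero at the start; "torque": the same for the moment, N m; "width": opening from 0.0 (shut) to 1.0 (fully open).
Only numpy, scipy, OpenCV 4.12 (cv2) and the standard library are available. Lean on these libraries where they do the work, as an engineer would, in place of code of your own. Each camera call takes 0.05 s, during which the arm holds its last target. There are 200 camera calls.

TASK

The tallest of the three flip-cap tubes in the rack has just been filled: swing its cap over and press it fully shut, then set the loose wooden cover on the white stock pot so that it sits seated and level, without dropping it. After that, flick open the cap of the shortest tube so that it stands about upright, ready for filling. Keep the middle tube shut, and keep the pot and the glass flask standing.

Things in the scene. Friction and masses are not known exactly. Their poses are not given: they have to be found in the camera images.
- rack: plywood rack 110 x 310 mm that holds the three tubes in a row along its y, 95 mm apart, in any order; its side cheeks and upper board reach 66 mm high; fixed; origin under its centre
- tube_tall: upright aluminium tube, 56 mm across, fixed in the plywood rack, with a white hinged flip cap. The tallest of the three; rim 160 mm above the table. Origin: centre of its foot at table height, z up; +x points from the tube towards its cap's hinge
- tube_mid: upright aluminium tube, 56 mm across, fixed in the plywood rack, with a white hinged flip cap. The middle-sized of the three; rim 130 mm above the table. Origin: centre of its foot at table height, z up; +x points from the tube towards its cap's hinge
- tube_short: upright aluminium tube, 56 mm across, fixed in the plywood rack, with a white hinged flip cap. The shortest of the three; rim 100 mm above the table. Origin: centre of its foot at table height, z up; +x points from the tube towards its cap's hinge
- tall_hinge (a point): hinge axis of the tallest tube's cap (axis along the tube's y), 36 mm in +x from the tube's axis and 3 mm above its rim; fixed; axes as the tube's
- mid_hinge (a point): hinge axis of the middle-sized tube's cap (axis along the tube's y), 36 mm in +x from the tube's axis and 3 mm above its rim; fixed; axes as the tube's
- short_hinge (a point): hinge axis of the shortest tube's cap (axis along the tube's y), 36 mm in +x from the tube's axis and 3 mm above its rim; fixed; axes as the tube's
- tall_lever (a point): free end of the tallest tube's thumb lever: a flat tail 42 mm long, 24 mm wide, 5 mm thick on the cap, behind the hinge. With the cap shut it slopes 50 degrees up and away from the tube (its end 27 mm behind and 32 mm above the hinge); pushed down, it lifts the cap
- short_lever (a point): free end of the shortest tube's thumb lever: a flat tail 42 mm long, 24 mm wide, 5 mm thick on the cap, behind the hinge. With the cap shut it slopes 50 degrees up and away from the tube (its end 27 mm behind and 32 mm above the hinge); pushed down, it lifts the cap
- cap_tall (a joint): opening angle of the tallest tube's cap, rad: 0 shut flat on the rim, 1.57 standing upright, 2.0 stop, leaning back past upright. Cap: disc 60 mm across, 11 mm thick (top 8 mm above the hinge when shut), centred over the tube, with a 12 mm front lip ending 78 mm from the hinge. The hinge is stiff (0.05 N m) and the cap stays where it is left
- cap_mid (a joint): opening angle of the middle-sized tube's cap, rad: 0 shut flat on the rim, 1.57 standing upright, 2.0 stop, leaning back past upright. Cap: disc 60 mm across, 11 mm thick (top 8 mm above the hinge when shut), centred over the tube, with a 12 mm front lip ending 78 mm from the hinge. The hinge is stiff (0.05 N m) and the cap stays where it is left
- cap_short (a joint): opening angle of the shortest tube's cap, rad: 0 shut flat on the rim, 1.57 standing upright, 2.0 stop, leaning back past upright. Cap: disc 60 mm across, 11 mm thick (top 8 mm above the hinge when shut), centred over the tube, with a 12 mm front lip ending 78 mm from the hinge. The hinge is stiff (0.05 N m) and the cap stays where it is left
- pot: white ceramic pot, open, 96 mm across the rim, 85 mm tall, wall 4 mm (mouth 88 mm), 0.6 kg, loose; origin under its centre, z up
- pot_rim (a point): centre of the pot's mouth at rim height, 85 mm above the pot's origin
- cover: loose round wooden cover, 0.12 kg, right way up on the table. Origin: centre of its underside, z up. Spigot 74 mm across, 8 mm deep, drops into the pot's mouth; above it a disc 100 mm across, 7 mm thick, rests on the rim; on top a bar handle (z 15 to 40 mm), 60 mm long along y, 14 mm thick along x. Seated, its origin is 8 mm below the rim
- flask: standing amber glass hip flask with a red cap, 32 x 62 mm, 150 mm tall, loose bystander; origin under its centre, z up
Mind the look-alikes: they are no part of the job. What is shaped like the tube_tall but blue, green or turquoise is not meant.

How it is judged:
On the way, in this order (a step that is already met when the one before it is completed fails the run):
1. the tallest tube's cap is pressed fully shut (value of joint cap_tall below 0.08 rad), for 0.2 s.
2. the cover sits seated and level on the pot and is let go (horizontal distance between cover and pot_rim below 0.012 m and z of cover in the frame of pot_rim between -0.012 and -0.005 m and angle between cover's own z axis and vertical below 0.06 rad and contact force between the fingers and cover below 0.1 N), for 0.2 s.
3. the shortest tube's cap stands open (value of joint cap_short above 1.15 rad), for 0.2 s.
At the end, for the whole second after the job is handed in: Tallest and middle caps shut (under 0.08 rad), shortest cap open beyond 1.15 rad (66 degrees); cover untouched on the pot, within 12 mm of its centre, spigot at least 5 mm into the mouth, level within 0.06 rad; pot and flask upright (0.1 rad); all at rest (all of step 2 and value of joint each of cap_tall, cap_mid below 0.08 rad and value of joint cap_short above 1.15 rad and angle between each of pot, flask's own z axis and vertical below 0.1 rad and linear speed of cover below 0.02 m/s and velocity of joint cap_short below 0.1 rad/s).
It fails at once if the cap of the middle tube is opened (beyond 0.15 rad) (value of joint cap_mid above 0.15 rad).
It fails at once if the pot or the flask is knocked over (tilted beyond 0.5 rad) (angle between any of pot, flask's own z axis and vertical above 0.5 rad).
It fails at once if the cover is dropped (falls free at more than 0.5 m/s, that is from more than about 12 mm) (linear speed of cover above 0.5 m/s and contact force between the fingers and cover below 0.1 N).
It also fails if it takes over 67 s, if anything falls off the work surface, if the arm or the gripper's body presses on something with over 40 N, if the wrist force passes 120 N, or if a joint passes its speed limit or range.

## Working session

There is one attempt and no reset: what is moved stays moved. The work goes in short steps, Python scripts to look and compute and a tool call to move; the robot and the scene stay as the last step left them, time stands still between calls to the robot, and variables do not carry over. Pictures are saved under pics/ and viewed, about 8 in all and at most 12, crops included, and the job is handed in when it is done.

Besides the shell and the picture viewer there is one more tool, called after "Emit:" as name(argument=value, ...) on one line, values as JSON. jog_arm: Moves the arm, as the interface text tells. Its arguments: {"type":"object","properties":{"increments":{"type":"array"},"force":{"type":"number"}},"required":["increments"]}

```bash
mkdir -p pics; cat > h.py <<'E'
import numpy as np, cv2
from workcell import readout, read_camera, bot, spotter
from scipy.spatial.transform import Rotation as R
def world(p, u, v, z=None):
    T=np.array(p["world_from_camera"]); z=p["range_z"][v,u] if z is None else z
    c=np.stack([(u-p["cx"])/p["fx"]*z,(v-p["cy"])/p["fy"]*z,z],-1)
    return c@T[:3,:3].T+T[:3,3]
def cloud(p):
    v,u=np.mgrid[:420,:560]; return world(p,u,v)
E
python3 - <<'E'
from h import *
a=read_camera("scene");b=read_camera("side")
for n,p in(("scene",a),("side",b)):
    cv2.imwrite(f"pics/{n}0.png",p["img"]); T=np.array(p["world_from_camera"]);print(n,T.round(3).tolist(),p["fx"])
    C=cloud(p)
    for t in ["rack","tube_tall","tube_mid","tube_short","pot","cover","flask","cap_tall","cap_short","cap_mid"]:
        for d in spotter.masks_of(p,t)[:3]:
            m=d["mask"]&(p["range_z"]>0);P=C[m]
            print(n,t,round(d["p"],2),np.round(d["location"]),m.sum(),np.percentile(P,[2,50,98],axis=0).round(3).tolist() if len(P) else "")
s=readout.read_state();print(s["time"],s["tool_pos"],s["tcp_rot"],R.from_rotvec(s["tcp_rot"]).as_matrix().round(2))
E
```

```text
scene [[0.741, 0.547, -0.389, 1.107], [0.672, -0.615, 0.413, -0.523], [-0.014, -0.567, -0.823, 1.11], [0.0, 0.0, 0.0, 1.0]] 542.0517912032433
scene rack 0.61 [274. 174.] 3544 [[0.422, -0.017, 0.004], [0.511, 0.103, 0.058], [0.563, 0.274, 0.068]]
scene tube_tall 0.87 [247. 158.] 1232 [[0.368, 0.009, 0.004], [0.497, 0.028, 0.156], [0.527, 0.109, 0.238]]
scene tube_tall 0.81 [386. 137.] 1420 [[0.641, 0.298, 0.002], [0.681, 0.309, 0.12], [0.713, 0.354, 0.181]]
scene tube_tall 0.72 [334. 264.] 1706 [[0.763, -0.06, 0.005], [0.81, -0.045, 0.159], [0.856, -0.007, 0.19]]
scene tube_mid 0.88 [277. 148.] 914 [[0.449, 0.11, 0.016], [0.499, 0.127, 0.134], [0.543, 0.196, 0.161]]
scene tube_short 0.88 [304. 135.] 623 [[0.471, 0.202, 0.015], [0.517, 0.219, 0.108], [0.563, 0.254, 0.134]]
scene tube_short 0.74 [166. 266.] 1260 [[0.437, -0.282, 0.009], [0.488, -0.239, 0.015], [0.527, -0.193, 0.041]]
scene pot 0.96 [117. 316.] 2040 [[0.485, -0.448, 0.001], [0.511, -0.404, 0.045], [0.574, -0.364, 0.086]]
scene cover 0.79 [164. 265.] 1301 [[0.437, -0.281, 0.006], [0.488, -0.238, 0.015], [0.528, -0.192, 0.
[... 2009 characters left out ...]
03, 0.171], [1.622, -0.004, 0.194]]
side cap_tall 0.69 [313. 230.] 395 [[0.488, -0.158, 0.001], [0.498, 0.038, 0.203], [0.598, 0.061, 0.241]]
side cap_tall 0.69 [254. 222.] 453 [[0.619, 0.048, 0.165], [0.656, 0.073, 0.172], [0.705, 0.105, 0.194]]
side cap_short 0.72 [263. 302.] 673 [[0.467, 0.206, 0.104], [0.51, 0.229, 0.111], [0.564, 0.258, 0.135]]
side cap_mid 0.72 [294. 271.] 616 [[0.448, 0.113, 0.134], [0.49, 0.137, 0.141], [0.544, 0.166, 0.163]]
side cap_mid 0.4 [265. 304.] 725 [[0.468, 0.202, 0.092], [0.51, 0.229, 0.111], [0.565, 0.259, 0.134]]
1.1 [ 0.15506027 -0.65693784  0.24525257] [-1.30996502  1.03678183 -1.03673753] [[ 0.23 -0.    0.97]
 [-0.97  0.    0.23]
 [-0.   -1.   -0.  ]]
```

View images.

View pics/scene0.png

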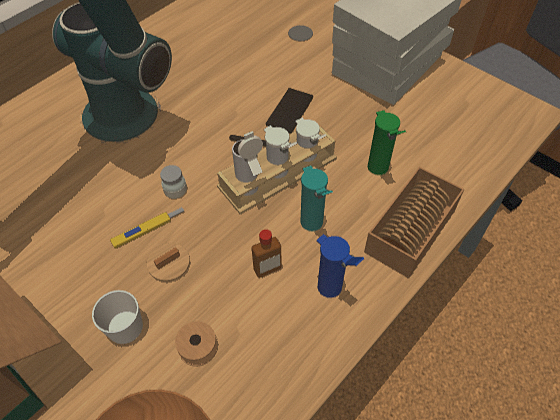

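```bash
python3 - <<'E'
from h import *
a=read_camera("scene");b=read_camera("side")
c=a["img"][100:230,200:360];d=b["img"][205:335,230:390]
cv2.imwrite("pics/crop.png",np.hstack([cv2.resize(c,(400,325)),cv2.resize(d,(400,325))]))
P=np.vstack([cloud(p)[p["range_z"]>0] for p in(a,b)])
PS=[cloud(p)[p["range_z"]>0] for p in(a,b)]
def box(x,y,z): return P[(P[:,0]>x[0])&(P[:,0]<x[1])&(P[:,1]>y[0])&(P[:,1]<y[1])&(P[:,2]>z[0])&(P[:,2]<z[1])]
def rep(n,Q):
    if len(Q)<5: print(n,len(Q));return
    (c,r)=cv2.minEnclosingCircle(Q[:,:2].astype(np.float32)); print(n,len(Q),np.round(c,4),round(r,4),"rect",cv2.minAreaRect(Q[:,:2].astype(np.float32)))
X=(.40,.60)
rep("rack",box((.36,.62),(-.06,.32),(.061,.069)))
rep("midcaptop",box(X,(.09,.18),(.136,.1445)));rep("midlever",box(X,(.09,.18),(.15,.17)))
rep("shortcaptop",box(X,(.185,.28),(.106,.1145)));rep("shortlever",box(X,(.185,.28),(.12,.14)))
rep("tallcap",box(X,(-.02,.09),(.19,.25)));rep("tallrim",box((.40,.50),(-.02,.09),(.155,.162)))
for z in np.arange(.13,.25,.01):
    Q=box(X,(-.02,.09),(z,z+.01)); print(round(z,3),len(Q),np.percentile(Q,[2,50,98],axis=0)[:,:2].round(3).tolist() if len(Q) else"")
rep("pottop",box((.44,.62),(-.47,-.32),(.082,.09)))
rep("coverdisc",box((.40,.56),(-.31,-.17),(.011,.02)));rep("handle",box((.40,.56),(-.31,-.17),(.033,.045)))
rep("flask",box((.6,.73),(-.16,-.03),(.08,.13)))
E
```

```text
rack 3537 [0.4853 0.1376] 0.1586 rect ((0.4864024817943573, 0.13744045794010162), (0.3068733215332031, 0.09590376168489456), 77.57009887695312)
midcaptop 866 [0.4879 0.1347] 0.0456 rect ((0.4898492991924286, 0.13679760694503784), (0.06276337057352066, 0.08317316323518753), 46.11725616455078)
midlever 121 [0.5402 0.1274] 0.0153 rect ((0.5394459366798401, 0.12665370106697083), (0.026630360633134842, 0.02230391837656498), 86.16605377197266)
shortcaptop 897 [0.5074 0.2277] 0.0455 rect ((0.5085710287094116, 0.22879424691200256), (0.060146428644657135, 0.08574608713388443), 44.61067199707031)
shortlever 127 [0.5597 0.2155] 0.0145 rect ((0.5587384104728699, 0.21522901952266693), (0.02484729327261448, 0.02257549576461315), 80.64116668701172)
tallcap 636 [0.5029 0.0339] 0.0303 rect ((0.5017162561416626, 0.03421292081475258), (0.05997145175933838, 0.017291422933340073), 71.64970397949219)
tallrim 393 [0.4715 0.0432] 0.0351 rect ((0.46718740463256836, 0.044153813272714615), (0.05824476480484009, 0.05921045318245888), 10.953033447265625)
0.13 111 [[0.438, 0.016], [0.471, 0.039], [0.533, 0.073]]

[... 528 characters left out ...]
.493, 0.024], [0.499, 0.035], [0.505, 0.046]]
0.24 19 [[0.494, 0.023], [0.498, 0.032], [0.503, 0.045]]
pottop 361 [ 0.5275 -0.4049] 0.0511 rect ((0.5286759734153748, -0.40584757924079895), (0.09653666615486145, 0.09601780027151108), 10.703917503356934)
coverdisc 1411 [ 0.4805 -0.236 ] 0.052 rect ((0.4809674620628357, -0.23649993538856506), (0.1003478616476059, 0.10036032646894455), 29.439342498779297)
handle 252 [ 0.4808 -0.2362] 0.0303 rect ((0.4802027642726898, -0.23577089607715607), (0.05975464731454849, 0.01946123316884041), 78.39563751220703)
flask 708 [ 0.6622 -0.0914] 0.034 rect ((0.6613150238990784, -0.09104542434215546), (0.06325381994247437, 0.03824038803577423), 68.86912536621094)
```

View pics/crop.png

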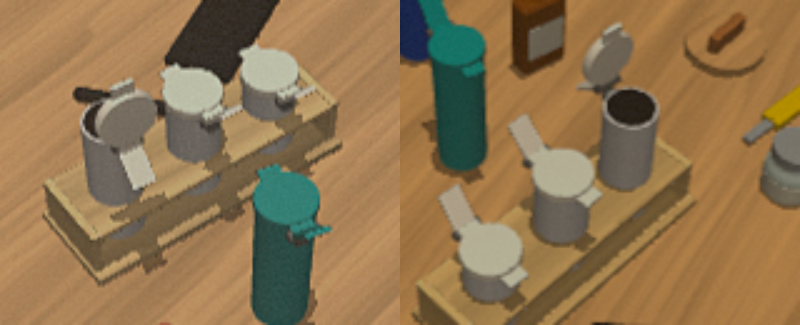

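The crop shows the rack's aluminium trio: tall (open cap, scene 247,158), mid shut (277,148) and short shut (304,135). The turquoise, blue and green tubes at (314,200), (334,264) and (386,137) are look-alikes. The tall tube is the only one in the rack with an open cap, and its measured rim height of 0.16 matches. First I turn the tool so that its x lies along the hinge direction, and close the jaws.

Emit:
jog_arm(increments=[[0, 0, 0, 0, -0.161, 0, 0], [0, 0, 0, 0, -0.161, 0, 0], [0, 0, 0, 0, -0.161, 0, 0], [0, 0, 0, 0, -0.161, 0, 0], [0, 0, 0, 0, -0.161, 0, 0], [0, 0, 0, 0, -0.161, 0, 0], [0, 0, 0, 0, -0.161, 0, 0]])

```text
time: 2.08
tool_pos: [0.1551, -0.6569, 0.2452]
tcp_rot: [-1.566, 0.138, -0.137]
wrist_force: [0.6, 0.7, -0.7]
width: -0.002
```

```bash
cat >> h.py <<'E'
U=np.array([.977,-.213,0]);V=np.array([.213,.977,0]);Z=np.array([0,0,1.])
TALL=np.array([.4665,.0445,0]);SHORT=np.array([.5073,.2298,0])
H=TALL+.036*U+.163*Z
def togo(*tips):
    s=readout.read_state();p=np.array(s["tool_pos"]);r=R.from_rotvec(s["tcp_rot"])
    print("t",s["time"],"pos",p.round(4),"F",np.round(s["wrist_force"],1),"w",round(s["width"],3),"q",np.round(s["q"],2));print(r.as_matrix().round(3).tolist(), "yawz",np.degrees(np.arctan2(*r.as_matrix()[[1,0],2])).round(2))
    for t in tips:
        d=np.asarray(t)+[0,0,bot.finger_overhang]-p; print(np.round(t,4),"->",r.inv().apply(d).round(4)); p=p+d
E
python3 - <<'E'
from h import *
f=lambda a,h:H+a*U+h*Z
togo(f(.06,.08)-.08*V,f(.06,.05),f(0,.05),f(-.035,.035),f(-.04,.02),f(-.04,.006))
E
```

```text
t 2.075 pos [ 0.1551 -0.6569  0.2452] F [ 0.6  0.7 -0.7] w -0.002 q [-1.38  0.26  1.6   0.    1.27 -1.2 ]
[[0.985, -0.0, 0.174], [-0.174, 0.0, 0.985], [-0.0, -1.0, 0.0]] yawz 79.97
[ 0.5433 -0.0541  0.243 ] -> [ 0.2772 -0.0117  0.6612]
[0.5603 0.0241 0.213 ] -> [0.0032 0.03   0.0799]
[0.5017 0.0368 0.213 ] -> [-0.06    0.      0.0024]
[0.4675 0.0443 0.198 ] -> [-0.035   0.015   0.0014]
[0.4626 0.0454 0.183 ] -> [-0.005   0.015   0.0002]
[0.4626 0.0454 0.169 ] -> [ 0.     0.014 -0.   ]
```

Emit:
jog_arm(increments=[[0.023, -0.003, 0.055, 0, 0.035, 0, 0], [0.023, -0.003, 0.055, 0, 0, 0, 0], [0.023, -0.003, 0.055, 0, 0, 0, 0], [0.023, -0.003, 0.055, 0, 0, 0, 0], [0.023, 0, 0.055, 0, 0, 0, 0], [0.023, 0, 0.055, 0, 0, 0, 0], [0.023, 0, 0.055, 0, 0, 0, 0], [0.023, 0, 0.055, 0, 0, 0, 0], [0.023, 0, 0.055, 0, 0, 0, 0], [0.023, 0, 0.055, 0, 0, 0, 0]])

```text
time: 3.32
tool_pos: [0.5021, -0.1563, 0.2592]
tcp_rot: [-1.569, 0.166, -0.178]
wrist_force: [0.6, -0.5, -0.8]
width: -0.003
```

```bash
python3 - <<'E'
from h import *
f=lambda a,h:H+a*U+h*Z
togo(f(.06,.08)-.08*V,f(.06,.05),f(0,.05),f(-.035,.035),f(-.04,.02),f(-.04,.006))
E
```

```text
t 3.325 pos [ 0.5021 -0.1563  0.2592] F [ 0.6 -0.5 -0.8] w -0.003 q [-0.35 -0.03  1.91 -0.    1.26 -0.13]
[[0.976, 0.007, 0.217], [-0.217, -0.005, 0.976], [0.008, -1.0, -0.004]] yawz 77.47
[ 0.5433 -0.0541  0.243 ] -> [0.018  0.0019 0.1087]
[0.5603 0.0241 0.213 ] -> [-0.0006  0.0297  0.0801]
[0.5017 0.0368 0.213 ] -> [-0.06   -0.0005 -0.0002]
[0.4675 0.0443 0.198 ] -> [-0.0351  0.0147 -0.0001]
[0.4626 0.0454 0.183 ] -> [-0.0051  0.015   0.    ]
[0.4626 0.0454 0.169 ] -> [-0.0001  0.014   0.0001]
```

Emit:
jog_arm(increments=[[0.01, 0, 0.055, 0, 0, 0, 0], [0.01, 0, 0.055, 0, 0, 0, 0], [0, 0.015, 0.04, 0, 0, 0, 0], [0, 0.015, 0.04, 0, 0, 0, 0], [0, 0, 0, 0, 0, 0, 0], [-0.02, 0, 0, 0, 0, 0, 0], [-0.02, 0, 0, 0, 0, 0, 0], [-0.02, 0, 0, 0, 0, 0, 0]])

```text
time: 4.32
tool_pos: [0.5081, 0.0462, 0.2298]
tcp_rot: [-1.57, 0.155, -0.179]
wrist_force: [0.6, 0.1, 0.1]
width: 0.002
```

```bash
python3 - <<'E'
from h import *
f=lambda a,h:H+a*U+h*Z
togo(f(-.035,.035),f(-.04,.02),f(-.04,.006))
p=read_camera("scene");cv2.imwrite("pics/c1.png",cv2.resize(p["img"][70:230,180:380],(800,640))[:600])
E
```

```text
t 4.325 pos [0.5081 0.0462 0.2298] F [0.6 0.1 0.1] w 0.002 q [ 0.05 -0.05  1.98 -0.01  1.2   0.26]
[[0.977, 0.015, 0.211], [-0.211, -0.007, 0.977], [0.016, -1.0, -0.004]] yawz 77.81
[0.4675 0.0443 0.198 ] -> [-0.0396  0.0172 -0.0104]
[0.4626 0.0454 0.183 ] -> [-0.0052  0.0149  0.0001]
[0.4626 0.0454 0.169 ] -> [-0.0002  0.014   0.0001]
```

View pics/c1.png

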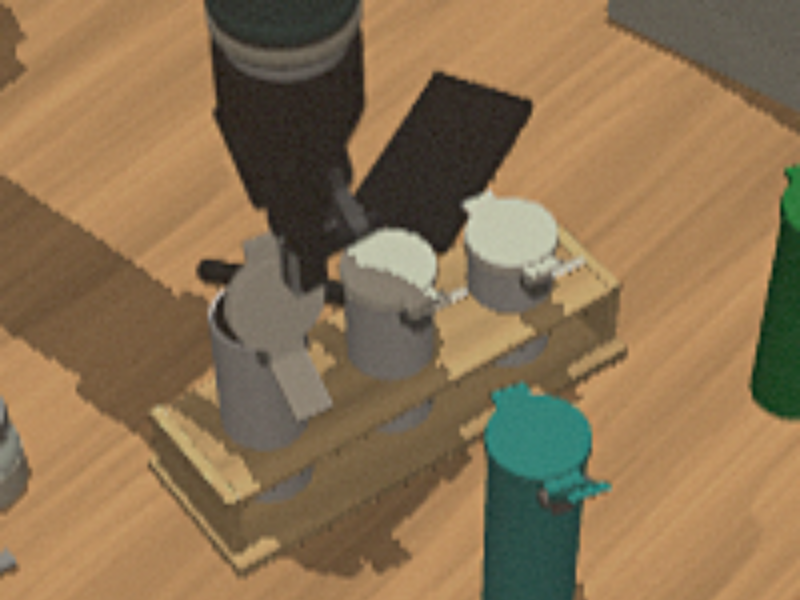

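The crop shows the fingers (crop 300,270) against the outer face of the tall cap, which is now leaning towards the tube. I keep pushing over and down.

Emit:
jog_arm(increments=[[-0.018, 0.004, -0.005, 0, 0, 0, 0], [-0.018, 0.006, -0.005, 0, 0, 0, 0], [-0.01, 0.009, 0, 0, 0, 0, 0], [0, 0.012, 0, 0, 0, 0, 0], [0, 0.012, 0, 0, 0, 0, 0], [0, 0.008, 0, 0, 0, 0, 0], [0, 0.003, 0, 0, 0, 0, 0]])

```text
time: 5.25
tool_pos: [0.4606, 0.0441, 0.1842]
tcp_rot: [-1.569, 0.155, -0.185]
wrist_force: [-15.8, -0.9, 30.7]
width: 0.001
```

```bash
python3 - <<'E'
from h import *
togo(H-.036*U+.006*Z)
E
```

```text
t 5.25 pos [0.4606 0.0441 0.1842] F [-15.8  -0.9  30.7] w 0.001 q [ 0.05 -0.11  2.12 -0.01  1.11  0.27]
[[0.977, 0.018, 0.214], [-0.214, -0.007, 0.977], [0.019, -1.0, -0.003]] yawz 77.63
[0.4665 0.0445 0.169 ] -> [0.0056 0.0013 0.0017]
```

Emit:
jog_arm(increments=[[0, 0.001, 0, 0, 0, 0, 0], [0, 0.001, 0, 0, 0, 0, 0], [0, -0.05, 0, 0, 0, 0, 0], [0, -0.05, 0, 0, 0, 0, 0], [0.015, 0, -0.055, 0, 0, 0, 1], [0.015, 0, -0.055, 0, 0, 0, 1], [0.015, 0, -0.055, 0, 0, 0, 1], [0.015, 0, -0.055, 0, 0, 0, 1]])

```text
time: 6.25
tool_pos: [0.4747, -0.1858, 0.2853]
tcp_rot: [-1.571, 0.15, -0.172]
wrist_force: [1.5, 0.5, 0.5]
width: 0.846
```

```bash
python3 - <<'E'
from h import *
p=read_camera("scene");C=cloud(p);Q=C[p["range_z"]>0];m=(np.linalg.norm(Q[:,:2]-TALL[:2],axis=1)<.03)&(Q[:,2]>.14)
Q=Q[m];T=Q[Q[:,2]>.165];A=np.c_[(T-TALL)@U,np.ones(len(T))];print(len(T),np.percentile(T[:,2],[5,50,95]),"slope along u",np.linalg.lstsq(A,T[:,2],rcond=None)[0])
b=read_camera("side");Q=cloud(b)[b["range_z"]>0];T=Q[(np.linalg.norm(Q[:,:2]-TALL[:2],axis=1)<.028)&(Q[:,2]>.165)];print(len(T),np.percentile(T[:,2],[5,50,95]),np.linalg.lstsq(np.c_[(T-TALL)@U,np.ones(len(T))],T[:,2],rcond=None)[0])
for n,q in(("scene",p),("side",b)):
    c=cloud(q);c=c[q["range_z"]>0];h=c[(c[:,2]>.035)&(c[:,2]<.045)&(np.linalg.norm(c[:,:2]-[.48,-.236],axis=1)<.05)]
    d=c[(c[:,2]>.010)&(c[:,2]<.019)&(np.linalg.norm(c[:,:2]-[.48,-.236],axis=1)<.06)]
    r=c[(c[:,2]>.082)&(c[:,2]<.09)&(np.linalg.norm(c[:,:2]-[.528,-.405],axis=1)<.06)]
    for k,x in(("handle",h),("disc",d),("pot",r)):
        print(n,k,len(x),cv2.minAreaRect(x[:,:2].astype(np.float32)) if len(x)>5 else "",cv2.minEnclosingCircle(x[:,:2].astype(np.float32)) if len(x)>5 else "")
togo([.4807,-.236,.08],[.4807,-.236,.018],[.528,-.405,.16])
E
```

```text
392 [0.16695046 0.17009152 0.17300359] slope along u [-0.00329265  0.17002713]
303 [0.16933652 0.17159606 0.17380077] [-3.55673870e-05  1.71569402e-01]
scene handle 149 ((0.48170047998428345, -0.23609551787376404), (0.06004539132118225, 0.017476588487625122), 80.46906280517578) ((0.4832136034965515, -0.23641134798526764), 0.030264580622315407)
scene disc 971 ((0.4815138578414917, -0.23638340830802917), (0.09737353026866913, 0.09887150675058365), 24.52518081665039) ((0.480848491191864, -0.2353847771883011), 0.05157211050391197)
scene pot 234 ((0.5295596718788147, -0.4059988558292389), (0.09557795524597168, 0.09302259981632233), 45.49966812133789) ((0.5296801924705505, -0.4050828516483307), 0.048889823257923126)
side handle 74 ((0.4790571630001068, -0.23614488542079926), (0.06516715884208679, 0.013825453817844391), 81.3219223022461) ((0.4790557622909546, -0.23614466190338135), 0.03289791941642761)
side disc 451 ((0.4783199429512024, -0.23569029569625854), (0.09743597358465195, 0.10018174350261688), 8.049447059631348) ((0.4787744879722595, -0.23668208718299866), 0.05245741456747055)
side pot 111 ((0.5273644328117371, -0.40329253673553467), (0.09419434517621994, 0.0952305793762207), 72.31232452392578) ((0.5300682187080383, -0.4053637385368347), 0.05143081396818161)
t 6.35 pos [ 0.4745 -0.1891  0.285 ] F [-0.5  0.5 -0.9] w 0.994 q [-0.43 -0.08  1.91 -0.    1.3  -0.21]
[[0.978, 0.012, 0.209], [-0.209, -0.01, 0.978], [0.014, -1.0, -0.007]] yawz 77.92
[ 0.4807 -0.236   0.08  ] -> [ 0.0132  0.1915 -0.0432]
[ 0.4807 -0.236   0.018 ] -> [-0.0009  0.062   0.0005]
[ 0.528 -0.405  0.16 ] -> [ 0.0835 -0.1397 -0.1564]
```

Emit:
jog_arm(increments=[[0.004, 0.05, -0.015, 0.007, -0.035, 0.014, 1], [0.004, 0.05, -0.015, 0, 0, 0, 1], [0.004, 0.05, -0.013, 0, 0, 0, 1], [0, 0.04, 0, 0, 0, 0, 1], [0, 0, 0, 0, 0, 0, 1]])

```text
time: 6.98
tool_pos: [0.4808, -0.2351, 0.0873]
tcp_rot: [-1.565, 0.14, -0.138]
wrist_force: [0.1, -0.3, 0.1]
width: 1.0
```

```bash
python3 - <<'E'
from h import *
togo([.480,-.236,.018],[.529,-.405,.16])
E
```

```text
t 6.975 pos [ 0.4808 -0.2351  0.0873] F [ 0.1 -0.3  0.1] w 1.0 q [-0.5   0.16  2.05  0.    0.94 -0.33]
[[0.984, -0.001, 0.176], [-0.176, 0.002, 0.984], [-0.002, -1.0, 0.002]] yawz 79.85
[ 0.48  -0.236  0.018] -> [-0.0005  0.0553 -0.0011]
[ 0.529 -0.405  0.16 ] -> [ 0.0778 -0.1424 -0.1575]
```

Emit:
jog_arm(increments=[[0, 0.025, -0.001, 0, 0, 0, 1], [0, 0.02, 0, 0, 0, 0, 1], [0, 0.009, 0, 0, 0, 0, 1], [0, 0, 0, 0, 0, 0, 0], [0, 0, 0, 0, 0, 0, 0], [0, 0, 0, 0, 0, 0, 0], [0, 0, 0, 0, 0, 0, 0], [0, 0, 0, 0, 0, 0, 0]], force=40)

```text
time: 7.98
tool_pos: [0.4883, -0.2377, 0.0411]
tcp_rot: [-1.57, 0.129, -0.146]
wrist_force: [0.2, 0.4, -1.1]
width: 0.151
```

```bash
python3 - <<'E'
from h import *
togo([.480,-.236,.14],[.529,-.405,.14])
E
```

```text
t 7.975 pos [ 0.4883 -0.2377  0.0411] F [ 0.2  0.4 -1.1] w 0.151 q [-0.5   0.23  2.07  0.    0.84 -0.33]
[[0.985, 0.01, 0.174], [-0.174, -0.004, 0.985], [0.011, -1.0, -0.002]] yawz 79.99
[ 0.48  -0.236  0.14 ] -> [-7.200e-03 -1.129e-01 -1.000e-04]
[ 0.529 -0.405  0.14 ] -> [ 0.0776  0.0012 -0.1579]
```

```bash
python3 - <<'E'
from h import *
p=read_camera("side");s=read_camera("scene")
cv2.imwrite("pics/g1.png",np.hstack([cv2.resize(p["img"][130:280,290:440],(400,400)),cv2.resize(s["img"][200:350,90:240],(400,400))]))
for q in(p,s):
    c=cloud(q);c=c[q["range_z"]>0]
    for k,lo,hi in(("disc",.011,.019),("handle",.036,.045)):
        d=c[(c[:,2]>lo)&(c[:,2]<hi)&(np.linalg.norm(c[:,:2]-[.484,-.236],axis=1)<.065)]
        print(k,len(d),cv2.minEnclosingCircle(d[:,:2].astype(np.float32)),cv2.minAreaRect(d[:,:2].astype(np.float32)))
E
```

```text
disc 411 ((0.48618555068969727, -0.238558828830719), 0.05181322619318962) ((0.4868818521499634, -0.2363089919090271), (0.09746164083480835, 0.09856775403022766), 5.915049076080322)
handle 59 ((0.48946627974510193, -0.23024310171604156), 0.023740068078041077) ((0.48997512459754944, -0.2307347059249878), (0.041535068303346634, 0.032710522413253784), 56.46427536010742)
disc 813 ((0.4901382625102997, -0.2375621497631073), 0.051716625690460205) ((0.492564857006073, -0.23934677243232727), (0.09866375476121902, 0.09359076619148254), 61.883331298828125)
handle 75 ((0.4913368821144104, -0.23781241476535797), 0.029923109337687492) ((0.4952183961868286, -0.23883475363254547), (0.05936353653669357, 0.03146521374583244), 73.24969482421875)
```

View pics/g1.png

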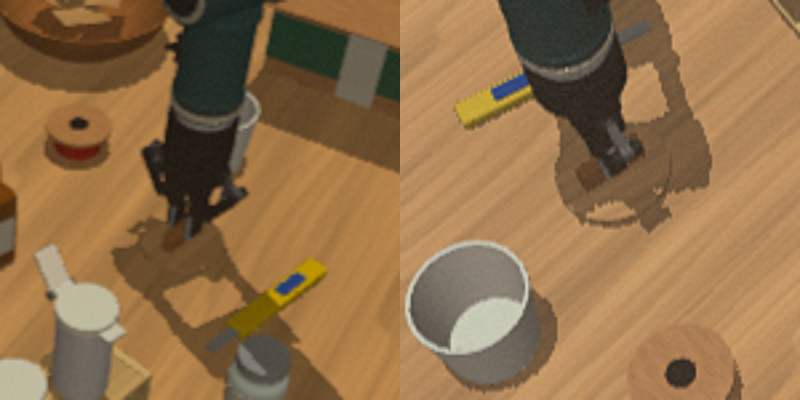

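Left crop (side) and right crop (scene) both show the jaws around the cover's handle bar (left 175,235; right 605,165). The cover slid a few mm and is now centred in the jaws. Lifting.

Emit:
jog_arm(increments=[[0, -0.01, 0, 0, 0, 0, 0], [0, -0.025, 0, 0, 0, 0, 0], [0, -0.035, 0, 0, 0, 0, 0], [0, -0.04, 0, 0, 0, 0, 0], [0, -0.025, 0, 0, 0, 0, 0], [0, 0, 0, 0, 0, 0, 0]])

```text
time: 8.82
tool_pos: [0.4856, -0.2366, 0.1808]
tcp_rot: [-1.569, 0.131, -0.144]
wrist_force: [-0.7, -0.9, -1.3]
width: 0.15
```

```bash
python3 - <<'E'
from h import *
s=readout.read_state();z=s["tool_pos"][2]
for n in("side","scene"):
    q=read_camera(n);c=cloud(q);c=c[q["range_z"]>0]
    t=np.array(s["tool_pos"]);e=z-.0411
    d=c[(abs(c[:,2]-e-.015)<.005)&(np.linalg.norm(c[:,:2]-t[:2],axis=1)<.06)]
    print(n,len(d),cv2.minEnclosingCircle(d[:,:2].astype(np.float32)),"plane",np.linalg.lstsq(np.c_[d[:,:2]-t[:2],np.ones(len(d))],d[:,2]-e,rcond=None)[0].round(4))
    if n=="side": cv2.imwrite("pics/g2.png",cv2.resize(q["img"][100:280,280:460],(540,540)))
togo(t+[0,0,-.014],[.529,-.405,z-.014])
E
```

```text
side 474 ((0.4877418279647827, -0.23540058732032776), 0.05337988957762718) plane [ 0.0054 -0.0124  0.0163]
scene 977 ((0.48642784357070923, -0.23771347105503082), 0.051333509385585785) plane [ 0.0018 -0.0022  0.0134]
t 8.925 pos [ 0.484  -0.2357  0.1779] F [-0.2  0.3 -1.1] w 0.146 q [-0.5   0.06  1.97  0.    1.11 -0.33]
[[0.985, 0.004, 0.174], [-0.174, -0.0, 0.985], [0.004, -1.0, 0.0]] yawz 79.97
[ 0.4856 -0.2366  0.1668] -> [ 0.0018 -0.0029 -0.0006]
[ 0.529  -0.405   0.1668] -> [ 0.072   0.0002 -0.1583]
```

Emit:
jog_arm(increments=[[0.01, 0, -0.025, 0, 0, 0, 0], [0.017, 0, -0.036, 0, 0, 0, 0], [0.017, 0, -0.036, 0, 0, 0, 0], [0.017, 0, -0.036, 0, 0, 0, 0], [0.008, 0, -0.015, 0, 0, 0, 0], [0, 0, 0, 0, 0, 0, 0], [0, 0, 0, 0, 0, 0, 0]])

```text
time: 9.8
tool_pos: [0.5221, -0.399, 0.1644]
tcp_rot: [-1.557, 0.147, -0.128]
wrist_force: [0.4, 0.3, -1.0]
width: 0.151
```

```bash
cat > m.py <<'E'
from h import *
togo()
for n in("side","scene"):
    q=read_camera(n);s=readout.read_state();t=np.array(s["tool_pos"]);e=t[2]-.0411;c=cloud(q);c=c[q["range_z"]>0]
    d=c[(abs(c[:,2]-e-.015)<.005)&(np.linalg.norm(c[:,:2]-t[:2],axis=1)<.06)]
    r=c[(c[:,2]>.081)&(c[:,2]<.09)&(np.linalg.norm(c[:,:2]-[.528,-.405],axis=1)<.06)]
    print(n,"cover",len(d),cv2.minEnclosingCircle(d[:,:2].astype(np.float32)),cv2.minAreaRect(d[:,:2].astype(np.float32))[0],"plane",np.linalg.lstsq(np.c_[d[:,:2]-t[:2],np.ones(len(d))],d[:,2]-e,rcond=None)[0].round(4))
    if len(r)>5: print("pot",len(r),cv2.minEnclosingCircle(r[:,:2].astype(np.float32)))
togo([.529,-.405,t[2]-.014])
E
python3 m.py
```

```text
t 9.8 pos [ 0.5221 -0.399   0.1644] F [ 0.4  0.3 -1. ] w 0.151 q [-0.69  0.3   1.71  0.    1.14 -0.52]
[[0.985, -0.011, 0.174], [-0.174, 0.01, 0.985], [-0.013, -1.0, 0.008]] yawz 79.96
side cover 369 ((0.5185316801071167, -0.39731839299201965), 0.0537700429558754) (0.5188802480697632, -0.39311546087265015) plane [-0.0119  0.0045  0.0162]
pot 88 ((0.5262892246246338, -0.4026327133178711), 0.048487588763237)
scene cover 1221 ((0.5228149890899658, -0.3972017467021942), 0.0512327216565609) (0.5248045325279236, -0.39903807640075684) plane [-0.0145  0.0133  0.0142]
pot 150 ((0.5309518575668335, -0.40638741850852966), 0.0480024628341198)
t 9.9 pos [ 0.5222 -0.3987  0.1649] F [ 0.5 -0.3 -0.8] w 0.149 q [-0.69  0.3   1.71  0.    1.14 -0.52]
[[0.985, -0.011, 0.174], [-0.174, 0.009, 0.985], [-0.012, -1.0, 0.007]] yawz 80.0
[ 0.529  -0.405   0.1509] -> [ 0.0078 -0.0001 -0.0051]
```

Emit:
jog_arm(increments=[[0.0085, 0, -0.0055, -0.007, 0, -0.012, 0], [0, 0.012, 0, 0, 0, 0, 0], [0, 0.012, 0, 0, 0, 0, 0], [0, 0, 0, 0, 0, 0, 0]])

```text
time: 10.4
tool_pos: [0.5303, -0.4036, 0.1396]
tcp_rot: [-1.567, 0.135, -0.135]
wrist_force: [0.2, 0.5, -1.2]
width: 0.151
```

```bash
python3 m.py
```

```text
t 10.4 pos [ 0.5303 -0.4036  0.1396] F [ 0.2  0.5 -1.2] w 0.151 q [-0.69  0.33  1.72  0.    1.09 -0.52]
[[0.985, 0.001, 0.171], [-0.171, -0.0, 0.985], [0.001, -1.0, 0.0]] yawz 80.15
side cover 366 ((0.5280210375785828, -0.4029262959957123), 0.05214711278676987) (0.5278639197349548, -0.40119385719299316) plane [-0.0027 -0.0115  0.0159]
pot 71 ((0.5250519514083862, -0.4022529125213623), 0.04783126711845398)
scene cover 1186 ((0.5317096710205078, -0.40383780002593994), 0.05116398632526398) (0.5345740914344788, -0.4042772650718689) plane [-0.0066  0.0017  0.0139]
pot 114 ((0.5386685132980347, -0.4094972312450409), 0.04635626822710037)
t 10.5 pos [ 0.5309 -0.4042  0.1409] F [-0.2 -0.8  0.4] w 0.151 q [-0.69  0.33  1.72  0.    1.09 -0.52]
[[0.985, 0.002, 0.171], [-0.171, -0.001, 0.985], [0.002, -1.0, -0.001]] yawz 80.14
[ 0.529  -0.405   0.1269] -> [-0.0017 -0.     -0.0011]
```

Emit:
jog_arm(increments=[[-0.001, 0.008, -0.001, 0, 0, 0, 0], [0, 0.007, 0, 0, 0, 0, 0], [0, 0.005, 0, 0, 0, 0, 0], [0, 0.002, 0, 0, 0, 0, 0]])

```text
time: 11.0
tool_pos: [0.5299, -0.4056, 0.1182]
tcp_rot: [-1.568, 0.133, -0.138]
wrist_force: [-2.8, 1.2, 11.2]
width: 0.151
```

```bash
python3 m.py
```

```text
t 11.0 pos [ 0.5299 -0.4056  0.1182] F [-2.8  1.2 11.2] w 0.151 q [-0.69  0.35  1.74  0.    1.05 -0.52]
[[0.985, 0.003, 0.171], [-0.171, -0.002, 0.985], [0.003, -1.0, -0.002]] yawz 80.13
side cover 355 ((0.5288164019584656, -0.40453892946243286), 0.05161329358816147) (0.5284478068351746, -0.40199440717697144) plane [-0.0001 -0.0152  0.0163]
pot 48 ((0.5296692848205566, -0.4011821448802948), 0.050034523010253906)
scene cover 1171 ((0.5311434864997864, -0.4057829976081848), 0.05150202289223671) (0.5339443683624268, -0.4063176214694977) plane [-0.0014  0.0025  0.0143]
pot 232 ((0.5303763151168823, -0.40598955750465393), 0.05070766061544418)
t 11.1 pos [ 0.5302 -0.4058  0.1187] F [ 0.6  0.1 -0.5] w 0.149 q [-0.69  0.35  1.74  0.    1.05 -0.52]
[[0.985, 0.004, 0.171], [-0.171, -0.003, 0.985], [0.004, -1.0, -0.002]] yawz 80.13
[ 0.529  -0.405   0.1047] -> [-0.0013 -0.      0.0006]
```

Emit:
jog_arm(increments=[[0, 0, 0, 0, 0, 0, 0.5], [0, 0, 0, 0, 0, 0, 0.5], [0, 0, 0, 0, 0, 0, 0.5], [0, -0.02, 0, 0, 0, 0, 0.5], [0, -0.03, 0, 0, 0, 0, 0.5], [0, -0.05, 0, 0, 0, 0, 0.5], [0, -0.05, 0, 0, 0, 0, 0.5], [0, -0.03, 0.03, 0, 0, 0, 0.5], [0, 0, 0.05, 0, 0, 0, 0]])

```text
time: 12.22
tool_pos: [0.5442, -0.3288, 0.314]
tcp_rot: [-1.574, 0.129, -0.149]
wrist_force: [0.9, 0.8, -1.0]
width: 0.298
```

```bash
cat > k.py <<'E'
from h import *
for n in("side","scene"):
    q=read_camera(n);c=cloud(q);c=c[q["range_z"]>0];n_=np.linalg.norm(c[:,:2]-[.53,-.405],axis=1)
    d=c[(abs(c[:,2]-.092)<.007)&(n_<.06)];w=c[(c[:,2]>.02)&(c[:,2]<.075)&(n_<.055)]
    print(n,"cover",cv2.minEnclosingCircle(d[:,:2].astype(np.float32)),"plane",np.linalg.lstsq(np.c_[d[:,:2]-[.53,-.405],np.ones(len(d))],d[:,2],rcond=None)[0].round(4))
    r=np.linalg.lstsq(np.c_[2*w[:,:2],np.ones(len(w))],(w[:,:2]**2).sum(1),rcond=None)[0];print("pot wall circle",r[:2].round(4),np.sqrt(r[2]+r[:2]@r[:2]).round(4))
    if n=="scene": cv2.imwrite("pics/%d.png"%q["shot"],cv2.resize(q["img"][60:360,60:400],(680,600)));print(q["shot"])
L=SHORT+.036*U+.103*Z
togo(L+.027*U-.005*U+.085*Z-.06*V)
E
python3 k.py
```

```text
side cover ((0.5300084352493286, -0.40556958317756653), 0.05256030708551407) plane [ 0.0013 -0.0117  0.0935]
pot wall circle [ 0.5265 -0.4042] 0.0407
scene cover ((0.530993640422821, -0.40491703152656555), 0.051390908658504486) plane [-0.0021  0.0033  0.0916]
pot wall circle [ 0.532  -0.4065] 0.0405
19
t 12.325 pos [ 0.5443 -0.324   0.312 ] F [-0.3  0.1  0.5] w 0.128 q [-0.58  0.15  1.62  0.    1.36 -0.41]
[[0.985, 0.009, 0.171], [-0.171, -0.004, 0.985], [0.01, -1.0, -0.003]] yawz 80.18
[0.5512 0.1588 0.188 ] -> [-0.0766  0.108   0.4772]
```

Cover seated: disc top 92 mm (expected 92), level, and centred within about 3 mm in both cameras. Now to the short tube's lever.

Emit:
jog_arm(increments=[[-0.006, 0.003, 0.045, 0, 0.02, 0, 0], [-0.006, 0.003, 0.054, 0, 0.02, 0, 0], [-0.006, 0.003, 0.054, 0, 0, 0, 0], [-0.006, 0.003, 0.054, 0, 0, 0, 0], [-0.006, 0.003, 0.054, 0, 0, 0, 0], [-0.006, 0.003, 0.054, 0, 0, 0, 0], [-0.006, 0.003, 0.054, 0, 0, 0, 0], [-0.006, 0.003, 0.054, 0, 0, 0, 0], [-0.005, 0.003, 0.05, 0, 0, 0, 0], [0, 0, 0, 0, 0, 0, 0]])

```text
time: 13.58
tool_pos: [0.5933, 0.1599, 0.2941]
tcp_rot: [-1.571, 0.148, -0.189]
wrist_force: [-0.9, 0.4, 0.8]
width: -0.005
```

```bash
cat > l.py <<'E'
from h import *
L=SHORT+.036*U+.103*Z
togo(L+.034*U+.05*Z,L+.034*U-.010*Z)
E
python3 l.py
```

```text
t 13.575 pos [0.5933 0.1599 0.2941] F [-0.9  0.4  0.8] w -0.005 q [ 0.23  0.11  1.7  -0.02  1.31  0.45]
[[0.977, 0.025, 0.213], [-0.213, -0.01, 0.977], [0.027, -1.0, -0.004]] yawz 77.72
[0.5757 0.2149 0.153 ] -> [-0.0324  0.126   0.0505]
[0.5757 0.2149 0.093 ] -> [-0.0016  0.06    0.0003]
```

Emit:
jog_arm(increments=[[-0.016, 0.02, 0.025, 0, 0, 0.025, 0], [-0.016, 0.04, 0.025, 0, 0, 0, 0], [0, 0.045, 0, 0, 0, 0, 0], [0, 0.01, 0, 0, 0, 0, 0], [0, 0, 0, 0, 0, 0, 0]])

```text
time: 14.2
tool_pos: [0.5771, 0.2127, 0.1828]
tcp_rot: [-1.568, 0.162, -0.178]
wrist_force: [0.5, 0.6, 1.1]
width: -0.001
```

```bash
python3 l.py
```

```text
t 14.2 pos [0.5771 0.2127 0.1828] F [0.5 0.6 1.1] w -0.001 q [ 0.32  0.19  1.81 -0.01  1.13  0.54]
[[0.977, 0.01, 0.214], [-0.214, -0.005, 0.977], [0.011, -1.0, -0.003]] yawz 77.63
[0.5757 0.2149 0.153 ] -> [-0.002   0.0158  0.0019]
[0.5757 0.2149 0.093 ] -> [-0.0006  0.06    0.0002]
```

Emit:
jog_arm(increments=[[-0.002, 0.016, 0.002, 0, 0, 0, 0], [0, 0.015, 0, 0, 0, 0, 0], [0, 0.015, 0, 0, 0, 0, 0], [0, 0.012, 0, 0, 0, 0, 0], [0, 0.01, 0, 0, 0, 0, 0], [0, 0.006, 0, 0, 0, 0, 0], [0, 0.002, 0, 0, 0, 0, 0]])

```text
time: 15.08
tool_pos: [0.5942, 0.2113, 0.1161]
tcp_rot: [-1.564, 0.133, -0.206]
wrist_force: [1.1, -1.1, 0.9]
width: -0.003
```

```bash
python3 l.py; python3 - <<'E'
from h import *
p=read_camera("side");s=read_camera("scene")
cv2.imwrite("pics/l1.png",np.hstack([cv2.resize(p["img"][220:360,200:340],(400,400)),cv2.resize(s["img"][80:200,240:360],(400,400))]))
E
```

```text
t 15.075 pos [0.5942 0.2113 0.1161] F [ 1.1 -1.1  0.9] w -0.003 q [ 0.31  0.26  1.86 -0.02  0.98  0.54]
[[0.976, 0.046, 0.214], [-0.214, -0.005, 0.977], [0.046, -0.999, 0.005]] yawz 77.62
[0.5757 0.2149 0.153 ] -> [-0.0164 -0.0517 -0.0002]
[0.5757 0.2149 0.093 ] -> [-0.0028  0.0599 -0.0003]
```

View pics/l1.png

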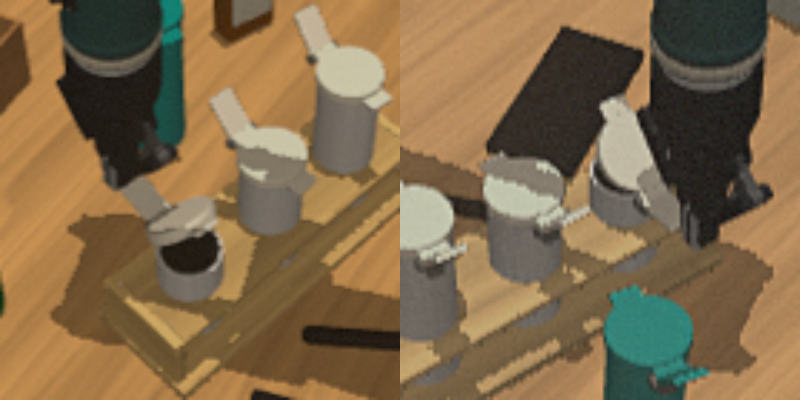

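The crops show the short cap (left 180,215) only partly open. The finger slid outward towards the lever's end, and the arm gave about 17 mm in u. I lift, fix the tilt and press again nearer the hinge.

Emit:
jog_arm(increments=[[0, -0.025, 0, 0, 0, 0, 0], [0, -0.025, 0, 0, 0, 0.046, 0], [-0.01, -0.01, 0, 0, 0, 0, 0], [0, 0, 0, 0, 0, 0, 0]])

```text
time: 15.68
tool_pos: [0.5768, 0.2148, 0.1737]
tcp_rot: [-1.561, 0.176, -0.161]
wrist_force: [0.5, -0.0, -0.1]
width: 0.002
```

```bash
cat > ang.py <<'E'
from h import *
L=SHORT+.036*U+.103*Z
for n in("side","scene"):
    q=read_camera(n);c=cloud(q);c=c[q["range_z"]>0]-L
    a,b=c@U,c@V; m=(abs(b)<.032)&(a>-.09)&(a<.06)&(c[:,2]>.006)&(c[:,2]<.085)&(np.hypot(a,c[:,2])<.084)
    im=np.zeros((100,160),int)
    h,_,_=np.histogram2d(c[m,2],a[m],bins=[np.arange(0,.09,.01),np.arange(-.09,.07,.01)]);print(n);print(h[::-1].astype(int))
E
python3 ang.py; sed -i 's/togo.*/togo(L+.026*U+.03*Z,L+.026*U-.010*Z)/' l.py; python3 l.py
```

```text
side
[[ 0  0  0  0  0  0  0  0  0  0  0 21  5  0  0]
 [ 0  0  0  0  0  0  0  0  0  0  0 15  7  2  0]
 [ 0  0  0  0  0  0  0  0  0  0  0  1  0  0  0]
 [ 0  0 29 28 16  0  0  0  0  0  0  0  0  0  0]
 [ 0  0  0 23 51 49  3  0  0  0  0  0  0  0  0]
 [ 0  0  0  0  2 17 54 19  0  0  0  0  0  0  0]
 [ 0  0  0  0  0  0  1 28 15  0  1 19 27  0  0]
 [ 0  0  0  0  0  0  0  0  1 10 30 22  4  0  0]]
scene
[[ 0  0  0  0  0  0  0  0  0  0  0  5  5  4  0]
 [ 0  0  0  0  0  0  0  0  0  0  0  1  9 18  0]
 [ 0  0  0  0  0  0  0  0  0  0  0  0  2  1  0]
 [ 0  0 12 14 12  0  0  0  0  0  0  0  0  0  0]
 [ 0  0  7 17 62 59  8  0  0  0  0  0  0  0  0]
 [ 0  0  0  0  6 39 86 24  0  0  0  0  0  0  0]
 [ 0  0  0  0  0  1 18 67 37  0  0  3 24  1  0]
 [ 0  0  0  0  0  0  0  3 17  3 13 19  6  0  0]]
t 15.775 pos [0.5769 0.2145 0.1729] F [ 0.   1.2 -0.2] w 0.004 q [0.31 0.21 1.81 0.01 1.13 0.52]
[[0.977, -0.009, 0.213], [-0.213, 0.003, 0.977], [-0.01, -1.0, 0.001]] yawz 77.7
[0.5679 0.2166 0.133 ] -> [-0.009   0.026   0.0001]
[0.5679 0.2166 0.093 ] -> [ 0.0004  0.04   -0.0001]
```

Emit:
jog_arm(increments=[[-0.011, 0.01, 0, 0, 0, -0.01, 0], [0, 0.015, 0, 0, 0, 0, 0], [0, 0.012, 0, 0, 0, 0, 0], [0, 0.008, 0, 0, 0, 0, 0], [0, 0.008, 0, 0, 0, 0, 0], [0, 0.006, 0, 0, 0, 0, 0]])

```text
time: 16.52
tool_pos: [0.5687, 0.217, 0.1125]
tcp_rot: [-1.562, 0.164, -0.172]
wrist_force: [2.6, -3.4, 24.0]
width: -0.003
```

```bash
sed -i 's/.026/.024/g' l.py; python3 l.py; python3 ang.py
```

```text
t 16.525 pos [0.5687 0.217  0.1125] F [ 2.6 -3.4 24. ] w -0.003 q [ 0.32  0.25  1.88 -0.    1.01  0.54]
[[0.977, 0.005, 0.213], [-0.213, 0.001, 0.977], [0.005, -1.0, 0.003]] yawz 77.71
[0.5659 0.217  0.133 ] -> [-0.0026 -0.0345 -0.0005]
[0.5659 0.217  0.093 ] -> [-0.0002  0.04   -0.0001]
side
[[ 0  0  0  0  0 15  9  5  0  9  6  2  8  1  0]
 [ 0  0  0  0  0 10 10  9  3  5 12  3 14  1  2]
 [ 0  0  0  0  0  2 40 12  7 17 14  0  3  1  9]
 [ 0  0  0  0  0  0 22 13  7  6 20  9  8  2  5]
 [ 0  0  0  0  0  0  9 11  0  0  6  5  2  0  0]
 [ 0  0  0  0  0  0  0 13  1  0  9  8  2  0  0]
 [ 0  0  0  0  0  0  0  6  2  0 12  6  2  0  0]
 [ 0  0  0  0  0  0  0  0  1  0 11  4  1  0  0]]
scene
[[ 0  0  0  0  0  0  7 16  2  0 11  9  3  2  0]
 [ 0  0  0  0  0  2  3  9  9  0  7 10  6 19  0]
 [ 0  0  0  0  0  1 12 20 14  3  2  2  2 17  7]
 [ 0  0  0  0  0  0  8 34  8  9  6  8 17 17  9]
 [ 0  0  0  0  0  0  2 16 23  0  3  8  7  3  1]
 [ 0  0  0  0  0  0  0  3 40  0  2  2 14  4  0]
 [ 0  0  0  0  0  0  0  1 17 13  2  8 12  6  0]
 [ 0  0  0  0  0  0  0  0  2  6  0  4  5  5  0]]
```

Emit:
jog_arm(increments=[[0, 0.005, 0, 0, 0, 0, 0], [0, 0.004, 0, 0, 0, 0, 0], [0, 0.002, 0, 0, 0, 0, 0]])

```text
time: 17.0
tool_pos: [0.5764, 0.2183, 0.1097]
tcp_rot: [-1.556, 0.154, -0.185]
wrist_force: [-0.2, -0.1, 2.8]
width: -0.003
```

```bash
python3 l.py
```

```text
t 17.0 pos [0.5764 0.2183 0.1097] F [-0.2 -0.1  2.8] w -0.003 q [ 0.32  0.26  1.88 -0.    0.99  0.54]
[[0.977, 0.02, 0.214], [-0.214, 0.006, 0.977], [0.019, -1.0, 0.01]] yawz 77.65
[0.5659 0.217  0.133 ] -> [-0.0093 -0.0375 -0.0031]
[0.5659 0.217  0.093 ] -> [-0.0008  0.04   -0.0004]
```

Lift clear and measure the cap angle.

Emit:
jog_arm(increments=[[0, -0.025, 0, 0, 0, 0, 0], [0.01, -0.05, 0, 0, 0, 0, 0], [0.02, -0.05, 0, 0, 0, 0, 0], [0.05, -0.03, 0, 0, 0, 0, 0], [0.05, 0, 0, 0, 0, 0, 0]])

```text
time: 17.62
tool_pos: [0.7001, 0.1899, 0.2687]
tcp_rot: [-1.557, 0.155, -0.18]
wrist_force: [1.0, 1.0, 0.1]
width: 0.002
```

```bash
python3 ang.py;python3 k.py; python3 - <<'E'
from h import *
p=read_camera("side");cv2.imwrite("pics/l3.png",cv2.resize(p["img"][200:360,190:350],(560,560)))
E
```

```text
side
[[ 0  0  0  0  0  8 13  0  0  0  0  0  0  0  0]
 [ 0  0  0  0  0  1 18 10  0  0  0  0  0  0  0]
 [ 0  0  0  0  0  0 35 21  0  0  0  0  0  0  0]
 [ 0  0  0  0  0  0 18 17  1  0  0  0  0  0  0]
 [ 0  0  0  0  0  0  3 21  3  0  0  0  0  0  0]
 [ 0  0  0  0  0  0  0 17  1  0  0  0  0  0  0]
 [ 0  0  0  0  0  0  0 10  3  0  0  0  0  0  0]
 [ 0  0  0  0  0  0  0  0  2  0  0  0  0  0  0]]
scene
[[ 0  0  0  0  0  1 14  0  0  0  0  0  0  0  0]
 [ 0  0  0  0  0  1 36 14  0  0  0  0  0  0  0]
 [ 0  0  0  0  0  0 15 62  2  0  0  0  0  0  0]
 [ 0  0  0  0  0  0  3 59 26  0  0  0  0  0  0]
 [ 0  0  0  0  0  0  0 17 71  0  0  0  0  0  0]
 [ 0  0  0  0  0  0  0  4 65 13  0  0  0  0  0]
 [ 0  0  0  0  0  0  0  0 24 22  0  0  0  0  0]
 [ 0  0  0  0  0  0  0  0  3  9  0  0  0  0  0]]
side cover ((0.528175950050354, -0.40489819645881653), 0.05154961347579956) plane [ 0.0092 -0.0171  0.0935]
pot wall circle [ 0.5263 -0.4042] 0.0407
scene cover ((0.5313226580619812, -0.4062083959579468), 0.0516744926571846) plane [ 0.0007 -0.0039  0.0915]
pot wall circle [ 0.5321 -0.4066] 0.0406
29
t 17.825 pos [0.6972 0.1891 0.2625] F [-0.3 -0.5 -0.3] w 0.005 q [0.23 0.34 1.48 0.   1.32 0.44]
[[0.977, 0.007, 0.213], [-0.213, 0.004, 0.977], [0.006, -1.0, 0.005]] yawz 77.69
[0.5512 0.1588 0.188 ] -> [-0.1365  0.0594 -0.061 ]
```

View pics/l3.png

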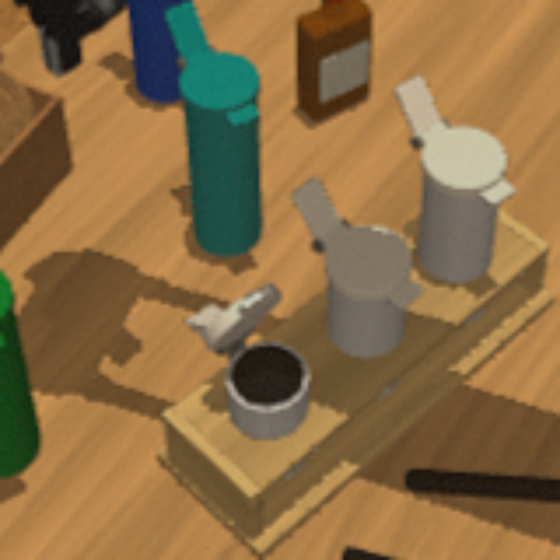

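The cap reads about 70°, too close to the 66° limit. In the crop it stands at (235,315), and mid (370,260) and tall (465,160) are shut. I'll push it upright from the tube side.

```bash
python3 - <<'E'
from h import *
L=SHORT+.036*U+.103*Z
togo(L-.075*U+.14*Z,L-.075*U+.04*Z,L-.018*U+.04*Z)
E
```

```text
t 17.875 pos [0.6963 0.1894 0.2626] F [-0.8  0.2 -0.5] w -0.001 q [0.23 0.34 1.48 0.   1.32 0.44]
[[0.977, 0.006, 0.213], [-0.213, 0.003, 0.977], [0.005, -1.0, 0.005]] yawz 77.73
[0.4692 0.2381 0.243 ] -> [-0.2323  0.0043 -0.0007]
[0.4692 0.2381 0.143 ] -> [-0.0005  0.1    -0.0005]
[0.5249 0.226  0.143 ] -> [ 0.057   0.0003 -0.    ]
```

Emit:
jog_arm(increments=[[-0.05, 0, 0, 0, 0, 0, 0], [-0.055, 0, 0, 0, 0, 0, 0], [-0.055, 0, 0, 0, 0, 0, 0], [-0.055, 0, 0, 0, 0, 0, 0], [-0.017, 0, 0, 0, 0, 0, 0], [0, 0, 0, 0, 0, 0, 0]])

```text
time: 18.62
tool_pos: [0.4542, 0.2402, 0.2564]
tcp_rot: [-1.562, 0.167, -0.164]
wrist_force: [0.6, -0.0, -0.3]
width: 0.0
```

```bash
python3 - <<'E'
from h import *
L=SHORT+.036*U+.103*Z
togo(L-.075*U+.04*Z,L-.018*U+.04*Z)
E
```

```text
t 18.625 pos [0.4542 0.2402 0.2564] F [ 0.6 -0.  -0.3] w 0.0 q [ 0.44 -0.05  1.93  0.    1.26  0.65]
[[0.978, -0.002, 0.209], [-0.209, 0.003, 0.978], [-0.002, -1.0, 0.003]] yawz 77.94
[0.4692 0.2381 0.143 ] -> [0.0153 0.0993 0.0008]
[0.5249 0.226  0.143 ] -> [ 0.057  -0.0001 -0.0002]
```

Emit:
jog_arm(increments=[[0.005, 0.03, 0, 0, 0, 0, 0], [0.005, 0.04, 0, 0, 0, 0, 0], [0.005, 0.03, 0, 0, 0, 0, 0], [0, 0, 0, 0, 0, 0, 0], [0.02, 0, 0, 0, 0, 0, 0], [0.015, 0, 0, 0, 0, 0, 0]])

```text
time: 19.38
tool_pos: [0.5122, 0.2302, 0.158]
tcp_rot: [-1.558, 0.159, -0.171]
wrist_force: [-1.1, -0.1, 0.2]
width: -0.001
```

```bash
python3 - <<'E'
from h import *
L=SHORT+.036*U+.103*Z
togo(L-.018*U+.04*Z)
E
python3 ang.py
```

```text
t 19.375 pos [0.5122 0.2302 0.158 ] F [-1.1 -0.1  0.2] w -0.001 q [0.38 0.12 1.95 0.   1.07 0.59]
[[0.978, 0.008, 0.209], [-0.209, 0.005, 0.978], [0.007, -1.0, 0.007]] yawz 77.94
[0.5249 0.226  0.143 ] -> [ 0.0133  0.0011 -0.0015]
side
[[ 0  0  0  0  2  9  4  4  0  0  0  0  0  0  0]
 [ 0  0  0  0  8 13  4 16  8  0  0  0  0  0  0]
 [ 0  0  0  0 14  9  3 18 17  0  0  0  0  0  0]
 [ 0  0  0  0  2  7  2 15 15  0  0  0  0  0  0]
 [ 0  0  0  0  0  0  0 10 16  1  0  0  0  0  0]
 [ 0  0  0  0  0  0  0  0 20  0  0  0  0  0  0]
 [ 0  0  0  0  0  0  0  0 14  0  0  0  0  0  0]
 [ 0  0  0  0  0  0  0  0  3  0  0  0  0  0  0]]
scene
[[ 0  0  0  0  0  4 10 11 11  0  0  0  0  0  0]
 [ 0  0  0  0  0  5  9  6 42  2  0  0  0  0  0]
 [ 0  0  0  0  0  8 11 10 55 10  0  0  0  0  0]
 [ 0  0  0  0  0  1  2  2 48 27  0  0  0  0  0]
 [ 0  0  0  0  0  0  0  0 22 45  0  0  0  0  0]
 [ 0  0  0  0  0  0  0  0  5 55  0  0  0  0  0]
 [ 0  0  0  0  0  0  0  0  1 42  0  0  0  0  0]
 [ 0  0  0  0  0  0  0  0  0  8  0  0  0  0  0]]
```

Emit:
jog_arm(increments=[[0.008, 0, 0, 0, 0, 0, 0], [0.002, 0, 0, 0, 0, 0, 0], [-0.025, 0, 0, 0, 0, 0, 0], [-0.03, -0.03, 0, 0, 0, 0, 0], [0, -0.06, 0, 0, 0, 0, 0], [0, -0.06, 0, 0, 0, 0, 0], [0, 0, 0, 0, 0, 0, 0]])

```text
time: 20.35
tool_pos: [0.466, 0.2389, 0.313]
tcp_rot: [-1.557, 0.158, -0.173]
wrist_force: [1.0, -0.3, 0.5]
width: 0.004
```

```bash
python3 ang.py; python3 k.py; python3 - <<'E'
from h import *
p=read_camera("scene")
C=cloud(p);Q=C[p["range_z"]>0]
for n,c,z in(("tall",TALL,.165),("mid",(TALL+SHORT)/2,.135)):
    T=Q[(np.linalg.norm(Q[:,:2]-c[:2],axis=1)<.026)&(Q[:,2]>z)&(Q[:,2]<z+.03)]
    print(n,len(T),np.linalg.lstsq(np.c_[(T-c)@U,np.ones(len(T))],T[:,2],rcond=None)[0])
E
ls -t pics|head -1
```

```text
side
[[ 0  0  0  0  0  0  0  0 36  2  0  0  0  0  0]
 [ 0  0  0  0  0  0  0  0 41  8  0  0  0  0  0]
 [ 0  0  0  0  0  0  0  0 52 13  0  0  0  0  0]
 [ 0  0  0  0  0  0  0  0 52  8  0  0  0  0  0]
 [ 0  0  0  0  0  0  0  0 57  4  0  0  0  0  0]
 [ 0  0  0  0  0  0  0  0 53  2  0  0  0  0  0]
 [ 0  0  0  0  0  0  0  0 29  0  0  0  0  0  0]
 [ 0  0  0  0  0  0  0  0  4  0  0  0  0  0  0]]
scene
[[ 0  0  0  0  0  0  0  0 11 16  0  0  0  0  0]
 [ 0  0  0  0  0  0  0  0 14 37  0  0  0  0  0]
 [ 0  0  0  0  0  0  0  0 10 61  1  0  0  0  0]
 [ 0  0  0  0  0  0  0  0  5 54  1  0  0  0  0]
 [ 0  0  0  0  0  0  0  0  4 61  0  0  0  0  0]
 [ 0  0  0  0  0  0  0  0  0 46  0  0  0  0  0]
 [ 0  0  0  0  0  0  0  0  2 40  0  0  0  0  0]
 [ 0  0  0  0  0  0  0  0  0  4  0  0  0  0  0]]
side cover ((0.5298762321472168, -0.4037448763847351), 0.0543292872607708) plane [ 0.0128 -0.0195  0.0937]
pot wall circle [ 0.5263 -0.4035] 0.0401
scene cover ((0.5316582322120667, -0.4063204526901245), 0.05128538981080055) plane [-0.0015  0.0001  0.0916]
pot wall circle [ 0.5322 -0.4066] 0.0405
36
t 20.55 pos [0.4626 0.2371 0.3045] F [ 0.9 -0.7  0.2] w -0.002 q [ 0.42 -0.06  1.85  0.    1.35  0.64]
[[0.978, -0.003, 0.21], [-0.21, 0.001, 0.978], [-0.003, -1.0, -0.0]] yawz 77.88
[0.5512 0.1588 0.188 ] -> [ 0.1034  0.1022 -0.058 ]
tall 285 [0.00444785 0.17007008]
mid 265 [0.00231705 0.14030991]
36.png
```

The cap is about upright, the other caps are flat and the cover is seated and level. One last look, then I hand in.

View pics/36.png

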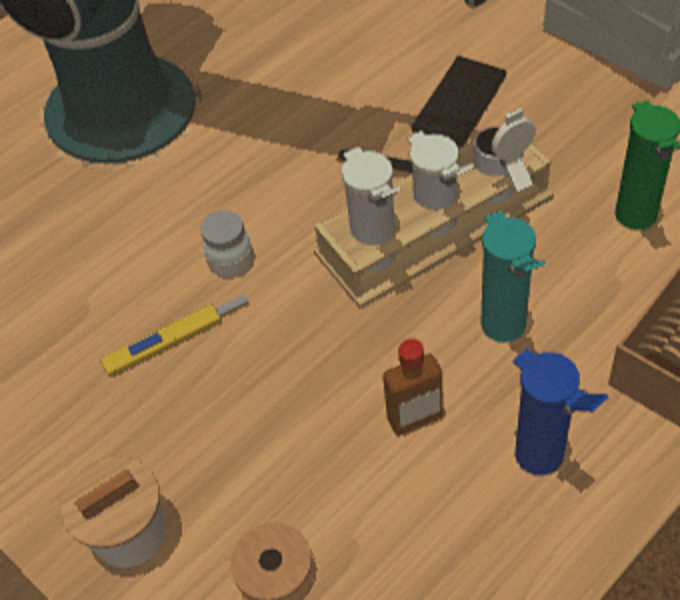

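```bash
python3 -c "
from workcell import bot; print(bot.finish_job())"
```

```text
the job is handed in; nothing more can be done
None
```

I finished all three steps in order and handed the job in at about 20.6 s. The hand-in returned no verdict. The last picture shows the tall and mid caps shut at (370,170) and (435,155), the short cap upright at (515,135), the cover on the pot at (115,500) and the flask standing at (412,390).

- **Tall cap:** I swung it over and pressed it shut with about 30 N. Its last measured slope was 0.004 rad, with the top at 170 mm (expected 171).
- **Cover:** I gripped it by the handle, set it on the pot and let it go. The disc top is at 92–94 mm (expected 92) and it is centred within about 4 mm.
- **Short cap:** The first press on the lever slid off its end, leaving the cap about 30° open. A second press nearer the hinge brought it to about 70°, and a push from the tube side brought it to about 90°.
- **Middle cap:** It stayed shut, with a last measured slope of 0.002 rad.
- **Disagreement between cameras:** The side camera saw the cover at 0.02 rad tilt and the scene camera saw 0.002 rad. Both are under the 0.06 limit.
- **During the grasp:** The cover slid about 8 mm on the table as the jaws closed, with no effect on the placing.

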